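# Open the counterweighted bin lid and put the garlic away

### The arm

A 6-joint arm with a two-finger parallel gripper is mounted at the origin on a cart in front of the work surface, level with it; the furniture and walls round the work are solid. World frame = base frame: x ahead of the robot, y to its left, z up, the work surface at z = 0. Lengths are in mm, angles in rad, forces in N, time in s.
With the tool pointing down it reaches from about 350 to 975 mm from the base axis. Payload 7.1 kg.
Tool frame: the origin (TCP) lies on the front face of the gripper's body, between the roots of the fingers; the fingertips stand 80 mm ahead of it and the grasp point (between the pads) lies 61 mm ahead of it (env.tips_ahead is the distance from the TCP to the fingertips, in mm); z points along the fingers, y is the line along which they close (so a half turn about z gives the same grasp; the last joint's range is limited). The gripper opens to 88 mm and grips with 3 to 60 N. Pads are 20 mm wide; open, the fingers measure 115 mm over their backs; the gripper's body (75 mm by 178 mm) begins 61 mm behind the grasp point.
Start: joints at [1.11, 0.423, 1.63, -0, 1.089, -0.019], TCP at [267.197, 564.988, 302.675] pointing down, gripper open.
Joint ranges: [-3, 3], [-0.9, 2.11], [0.09, 2.58], [-1.31, 4.45], [0.11, 2.69], [-2.54, 2.54]. Speed limits (rad/s): [2.39, 2.39, 3.01, 3.14, 3.14, 3.14].

### API

Orientations are given as a unit quaternion [x, y, z, w].
In Python, from station import env, set_gripper, viewer, workorder gives the robot as it stands. Calls block until the motion is done:
- env.reach(position, orientation): joint-space move of the TCP to a pose.
- env.move_l(position, rot=None, rate=150, f_stop=None): straight line of the TCP; rot=None keeps the orientation; rate is the mean speed in mm/s. With f_stop (N) it stops when the force on the tool has changed by that much, and returns True; else False.
- env.move_joints(angles): joint-space move.
- set_gripper(opening): finger opening in mm; the grip force is fixed at half the most; returns when the fingers have stopped.
- env.hold(seconds).
- env.ik(position, orientation): joint angles nearest the present ones, or None.
- env.read_state(): the state.
- viewer.camera(name): name is "scene" or "top" or "wrist"; returns the picture (400x640x3 uint8, blue, green, red); there is no depth.
- viewer.camera_params(name): a dict with "fx", "fy", "cx", "cy" (pixels), "pose" (4x4, takes a point from camera to world coordinates); the wrist camera has in their place "tool_from_camera" (4x4, takes a point from camera to tool coordinates, whose origin is the TCP and whose axes are the flange's). Camera axes: x right, y up, looking along -z (the intrinsics and any distortion apply to the point x, -y, -z); pixel columns grow to the right and rows downward; lengths in mm; the calibration is good to about 2 mm. A picture is of the moment at which its call begins: read the wrist's pose just before it. camera_params takes no time and is no camera call.
A pose or a line that the arm cannot do raises env.IKError and nothing moves.
- workorder.sign_off(): hands the job in; it is judged then, once.
The state is a dict: "time_s": time; "qpos": joint angles; "dq": joint speeds; "tau": joint torques, N m; "tool_pos": TCP position; "orientation": TCP orientation; "force": force on the tool from outside, world axes, zero at the start; "wrist_torque": the same for the moment, N m; "width": finger opening in mm; "grip_force": force on a finger pad.
Only numpy, scipy, OpenCV 4.12 (cv2) and the standard library are available. Lean on these libraries where they do the work, as an engineer would, in place of code of your own. Each camera call takes 0.05 s, during which the arm holds its last target. There are 200 camera calls.

### The job

Take the bin lid by its loop handle, lift it past its balance point and then keep hold and let it down slowly on the far side until its counterweight lies on the sloped rest block and the lid stays open by itself. Go gently and by feel: the lid must not swing over freely, the weight must neither slam nor be pressed hard onto the block, and the block must stay where it is. Then set the garlic bulb down inside the bin, without dropping it from above the rim, and leave the lid open and everything else where it stands.

Things in the scene. Friction and masses are not known exactly. Their poses are not given: they have to be found in the camera images.
- bin: White open-topped produce bin with a pale wooden lid, fixed to the worktop. 135 mm along its x, 190 mm along its y, 85 mm high; walls and floor 6 mm. Origin: centre of its underside; z up. The hinge line lies along its y, on the -x side; the lid's handle overhangs its +x side.
- bin_hinge (a point): Middle of the lid's hinge line, 77.5 mm from the bin's origin along the bin's -x and 97 mm up. Axes as the bin's.
- bin_floor (a point): Centre of the bin's inner floor, 6 mm above the worktop.
- lid (a joint): Angle of the lid (rad): 0 shut (level), grows as it opens; 1.57 is upright. It falls shut below its balance point and falls open beyond it. The balance point lies between about 0.75 and 1.15 rad. It comes to rest where the counterweight meets the rest block, somewhere between about 1.68 and 2.15 rad: feel for it. Lifting takes about 1 to 2 N at the handle; let go early on the far side, even by 10 mm, it swings and knocks.
- weight_mid (a point): Middle of the lid's counterweight, a steel cylinder 36 mm thick, 150 mm long, parallel to the hinge line, on two crank arms 95 mm from the hinge and 1.72 rad round from the lid: it stands up above the hinge when the lid is shut and comes down behind the bin as the lid opens. Its mass differs from run to run.
- lid_handle (a point): Middle of the handle bar: a steel bar 10 mm thick, parallel to the hinge line, 198 mm from it, level with the hinge (97 mm high) when shut. It is the outer side of a loop in the lid's plane: 74 mm clear between the loop's side rods, 40 mm clear between bar and lid edge. Its axes turn with the lid: x from hinge to bar, y along the bar.
- rest: Loose heavy wooden block (1.6 kg) behind the bin, 80 x 110 mm, 70 mm high, with a black rubber-faced slope of 45 degrees that rises towards the bin, on which the counterweight comes to lie. Origin: centre of its underside; x towards the bin.
- garlic: Garlic bulb, round, 54 mm across, 55 mm high with its pointed top, 33 g. Origin: middle of its underside. Stands on the worktop.
- lemon: Yellow lemon, 72 x 55 x 56 mm, bystander near the garlic. Origin: underside.
- tin: Blue tomato tin, 57 mm across, 72 mm high, bystander beyond the bin. Origin: underside.
- onion: Brown onion, 75 mm across, 77 mm high, bystander beyond the bin. Origin: underside.
Things that resemble listed ones, but are neither listed nor needed, are in the scene too. Leave any red look-alike of the garlic alone.

How it is judged:
By the outcome, as a careful person would: the job done as asked, in the order asked, and still so for the second after the job is handed in, with the robot touching nothing.
It also fails if it takes over 72 s, if anything falls off the work surface, if the arm or the gripper's body presses on something with over 40 N, if the wrist force passes 120 N, or if a joint passes its speed limit or range.

## Working session

There is one attempt and no reset: what is moved stays moved. The work goes in short steps, each a Python script; the robot and the scene stay as the last script left them, time stands still between calls to the robot, and variables do not carry over. Pictures are saved under pics/ and viewed, at most 10 in all, crops included, and the job is handed in when it is done.

```bash
ls; mkdir -p pics
python3 - <<'E'
from station import env,set_gripper,viewer,workorder
import cv2,numpy as np
np.set_printoptions(precision=4,suppress=True)
for n in("scene","top"):
    cv2.imwrite(f"pics/{n}0.png",viewer.camera(n)); print(n,viewer.camera_params(n))
print(viewer.camera_params("wrist")); print(env.read_state())
E
```

```text
pics
scene {'fx': 424.71893970828074, 'fy': 424.71893970828074, 'cx': 318.39548279353204, 'cy': 201.0000816216261, 'pose': array([[   0.8729,    0.3813,   -0.3046,  172.4424],
       [  -0.488 ,    0.6835,   -0.5429, -722.5121],
       [   0.0012,    0.6225,    0.7827, 1089.9446],
       [   0.    ,    0.    ,    0.    ,    1.    ]])}
top {'fx': 412.35075630018815, 'fy': 412.35075630018815, 'cx': 316.1828912931438, 'cy': 201.04303003918812, 'pose': array([[  -0.0297,    0.997 ,   -0.0713,  447.147 ],
       [  -0.9996,   -0.0299,   -0.0011,  -50.0492],
       [  -0.0033,    0.0712,    0.9975, 1447.209 ],
       [   0.    ,    0.    ,    0.    ,    1.    ]])}
{'fx': 332.99452970604233, 'fy': 332.99452970604233, 'cx': 320.74746587242174, 'cy': 197.35330115157478, 'tool_from_camera': array([[  0.0016,   0.9546,   0.298 ,  81.2634],
       [  1.    ,  -0.0014,  -0.0009,  -0.2305],
       [ -0.0004,   0.298 ,  -0.9546, -82.3116],
       [  0.    ,   0.    ,   0.    ,   1.    ]])}
{'time_s': 0.1, 'qpos': array([ 1.11  ,  0.4238,  1.6306, -0.    ,  1.0886, -0.019 ]), 'dq': array([-0.0004, -0.0009, -0.0019, -0.0016,  0.0005,  0.0004]), 'tau': array([ -0.0006, -54.5613, -27.4323,   0.0645,   0.0188,  -0.    ]), 'tool_pos': array([267.05  , 564.6466, 301.9909]), 'orientation': array([ 0.2191,  0.9757, -0.0007, -0.0002]), 'force': array([-0.1641, -0.3126,  0.1379]), 'wrist_torque': array([-0.0366,  0.0319,  0.0338]), 'grip_force': 0.0, 'width': 87.99084412676393}
```

View pics/top0.png

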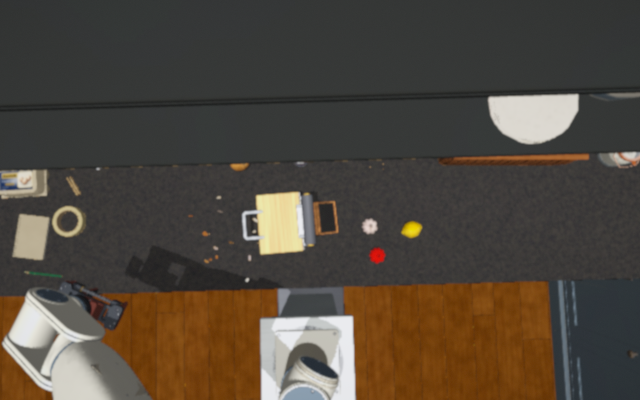

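View pics/scene0.png

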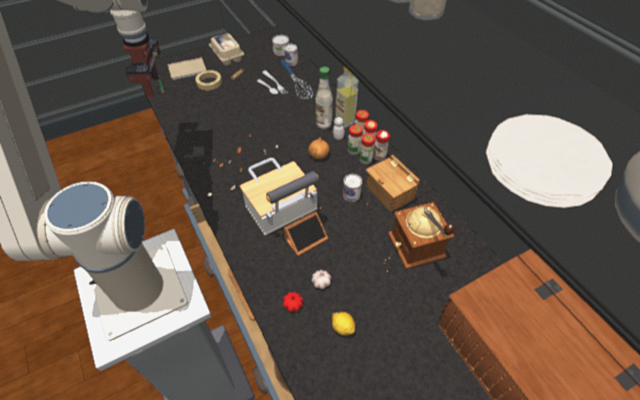

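Top view: bin lid at about (280,222), handle loop left at (245,225), weight at (308,220), rest at (326,217), garlic at (370,227), red look-alike (377,255), lemon (412,229). I'll enlarge for precision.

```bash
cat > h.py <<'E'
import numpy as np,cv2
from station import env,set_gripper,viewer,workorder
from scipy.spatial.transform import Rotation as R
np.set_printoptions(precision=3,suppress=True)
def ray(cam,u,v,T=None):
    p=viewer.camera_params(cam); T=p["pose"] if T is None else T
    d=T[:3,:3]@np.array([(u-p["cx"])/p["fx"],-(v-p["cy"])/p["fy"],-1]); return T[:3,3],d
def onz(cam,u,v,z,T=None):
    o,d=ray(cam,u,v,T); return o+d*(z-o[2])/d[2]
def proj(cam,P,T=None):
    p=viewer.camera_params(cam); T=p["pose"] if T is None else T
    q=np.linalg.inv(T)@np.r_[P,1]; return np.array([p["cx"]+p["fx"]*q[0]/-q[2],p["cy"]-p["fy"]*q[1]/-q[2]])
E
python3 - <<'E'
import cv2,numpy as np
t=cv2.imread("pics/top0.png")[180:270,235:435]; s=cv2.imread("pics/scene0.png")[150:345,230:370]
a=cv2.resize(t,None,fx=4,fy=4,interpolation=cv2.INTER_CUBIC)
cv2.imwrite("pics/t1.png",a)
cv2.imwrite("pics/s1.png",cv2.resize(s,None,fx=3,fy=3,interpolation=cv2.INTER_CUBIC))
E
```

```text
(no output)
```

View pics/t1.png

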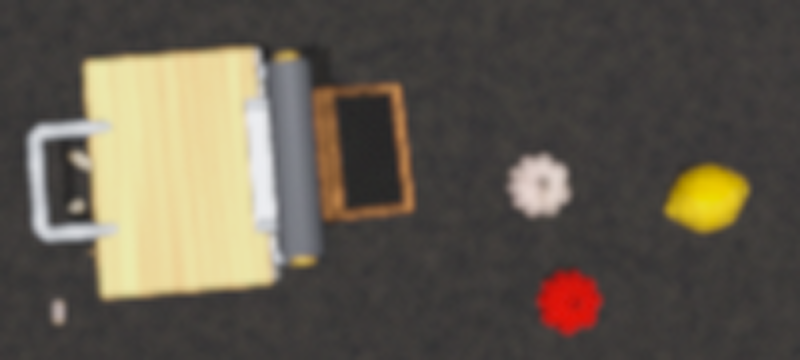

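View pics/s1.png

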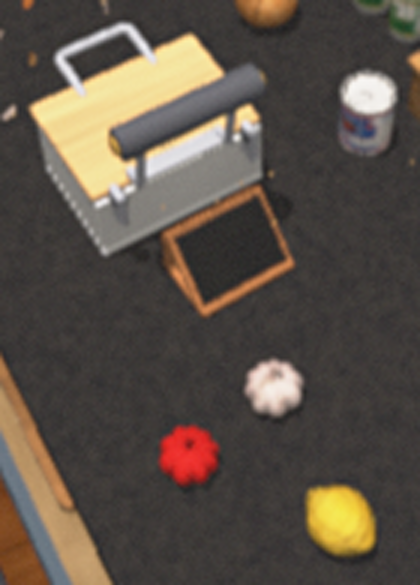

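Run:
```python
from h import *
tp=lambda U,V:((U+.5)/4-.5+235,(V+.5)/4-.5+180)
sp=lambda U,V:((U+.5)/3-.5+230,(V+.5)/3-.5+150)
for n,p,z in [("bar",(38.5,184),97),("barA",(38,127),97),("barB",(44,239),97),("LhA",(84,61),100),("hA",(257,48),100),("hB",(276,282),100),("LhB",(102,298),100),("wA",(290,52),191),("wB",(301,262),191),("garlic",(540,186),30),("lemon",(708,198),28),("red",(570,302),30),("restTop1",(316,88),70),("restTop2",(326,218),70),("restlow1",(402,84),0),("restlow2",(412,210),0)]:
    print(n,onz("top",*tp(*p),z))
for n,p,z in [("bar",(94,42),97),("garlic",(275,388),28),("wA",(260,78),191),("wB",(120,142),191),("restlow1",(293,264),0),("restlow2",(206,313),0),("resttop",(162,236),70),("resttop1",(262,190),70),("hinB",(97,203),97),("tin",(366,93),72)]:
    print("s",n,onz("scene",*sp(*p),z))
```

```text
bar [470.117 189.038  97.   ]
barA [516.768 188.64   97.   ]
barB [425.197 185.325  97.   ]
LhA [569.652 149.443 100.   ]
hA [576.093   7.317 100.   ]
hB [384.882  -3.006 100.   ]
LhB [376.153 138.551 100.   ]
wA [563.554 -21.704 191.   ]
wB [403.589 -25.537 191.   ]
garlic [ 456.74  -229.076   30.   ]
lemon [ 442.198 -372.918   28.   ]
red [ 357.276 -250.798   30.   ]
restTop1 [543.871 -39.877  70.   ]
restTop2 [435.2  -45.02  70.  ]
restlow1 [ 550.047 -115.075    0.   ]
restlow2 [ 439.332 -120.172    0.   ]
s bar [472.645 189.664  97.   ]
s garlic [ 457.285 -232.423   28.   ]
s wA [562.    -15.941 191.   ]
s wB [413.13  -22.181 191.   ]
s restlow1 [ 550.4   -105.356    0.   ]
s restlow2 [ 445.774 -113.675    0.   ]
s resttop [431.098 -54.668  70.   ]
s resttop1 [543.247 -53.197  70.   ]
s hinB [386.613  -6.977  97.   ]
s tin [701.458   4.132  72.   ]
```

```bash
cat >> h.py <<'E'
BX=np.array([-.054,.9985,0]);BX/=np.linalg.norm(BX);BZ=np.array([0,0,1.]);BY=np.cross(BZ,BX)
H=np.array([481.5,-8.5,97.])
def pose(th,al,r=198.,off=61.,s=1,H=H):
    """tool pose holding bar at lid angle th; al: tool dir angle, 0 = along -BX, pi/2 = down, off: TCP to bar"""
    z=-np.cos(al)*BX-np.sin(al)*BZ; x=s*BY; y=np.cross(z,x)
    p=H+r*(np.cos(th)*BX+np.sin(th)*BZ)-off*z
    return p,R.from_matrix(np.c_[x,y,z]).as_quat()
E
python3 - <<'E'
from h import *
ths=np.linspace(0,2.1,8)
for s in(1,-1):
  for a0,k in [(0,1),(.4,1),(.8,1),(.4,.5),(.8,.5),(.8,.7),(1.2,.5),(1.57,0),(1.2,.25)]:
    q=[env.ik(*pose(t,a0+k*t,s=s)) for t in ths]
    print(s,a0,k,"".join("." if x is None else "o" for x in q))
    if all(x is not None for x in q): print(np.array(q)[::3])
E
```

```text
1 0 1 oooooooo
[[ 0.793  1.111  1.548 -0.891  1.889 -0.369]
 [ 0.543  0.384  1.836 -0.601  1.328 -0.81 ]
 [-0.264  0.192  1.858  0.236  1.175 -1.989]]
1 0.4 1 oooooooo
[[ 0.767  0.91   1.652 -0.771  1.575 -0.428]
 [ 0.364  0.252  1.885 -0.289  1.106 -1.117]
 [-0.449  0.311  1.821  0.553  1.379 -2.285]]
1 0.8 1 ooooooo.
1 0.4 0.5 oooooooo
[[ 0.767  0.91   1.652 -0.771  1.575 -0.428]
 [ 0.561  0.405  1.829 -0.631  1.359 -0.782]
 [ 0.026  0.161  1.905 -0.307  1.088 -1.454]]
1 0.8 0.5 oooooooo
[[ 0.685  0.716  1.77  -0.635  1.247 -0.546]
 [ 0.39   0.265  1.879 -0.336  1.13  -1.071]
 [-0.209  0.174  1.868  0.138  1.137 -1.894]]
1 0.8 0.7 oooooooo
[[ 0.685  0.716  1.77  -0.635  1.247 -0.546]
 [ 0.293  0.226  1.9   -0.157  1.055 -1.251]
 [-0.391  0.262  1.834  0.456  1.301 -2.197]]
1 1.2 0.5 oooooooo
[[ 0.543  0.559  1.886 -0.414  0.92  -0.792]
 [ 0.165  0.204  1.924  0.093  1.007 -1.509]
 [-0.409  0.275  1.83   0.485  1.323 -2.223]]
1 1.57 0 oooooooo
[[ 0.359  0.48   1.975 -0.001  0.687 -1.265]
 [ 0.213  0.208  1.916 -0.001  1.018 -1.412]
 [-0.134  0.159  1.88  -0.001  1.102 -1.758]]
1 1.2 0.25 oooooooo
[[ 0.543  0.559  1.886 -0.414  0.92  -0.792]
 [ 0.296  0.227  1.899 -0.163  1.056 -1.246]
 [-0.18   0.167  1.873  0.086  1.122 -1.843]]
-1 0 1 ...ooooo
-1 0.4 1 ..oooooo
-1 0.8 1 .ooooooo
-1 0.4 0.5 ..oooooo
-1 0.8 0.5 .ooooooo
-1 0.8 0.7 .ooooooo
-1 1.2 0.5 oooooooo
[[ 0.543  0.559  1.886 -0.414  0.92   2.349]
 [ 0.165  0.204  1.924  0.093  1.007  1.632]
 [-0.409  0.275  1.83   0.485  1.323  0.918]]
-1 1.57 0 oooooooo
[[ 0.359  0.48   1.975 -0.001  0.687  1.877]
 [ 0.213  0.208  1.916 -0.001  1.018  1.73 ]
 [-0.134  0.159  1.88  -0.001  1.102  1.383]]
-1 1.2 0.25 oooooooo
[[ 0.543  0.559  1.886 -0.414  0.92   2.349]
 [ 0.296  0.227  1.899 -0.163  1.056  1.896]
 [-0.18   0.167  1.873  0.086  1.122  1.298]]
```

```bash
cat >> h.py <<'E'
def Tw(st=None):
    st=st or env.read_state(); T=np.eye(4); T[:3,:3]=R.from_quat(st["orientation"]).as_matrix(); T[:3,3]=st["tool_pos"]
    return T@viewer.camera_params("wrist")["tool_from_camera"]
A0=.35
E
python3 - <<'E'
from h import *
env.reach(*pose(0,A0,off=150)); set_gripper(40); env.hold(.2)
st=env.read_state(); T=Tw(st); im=viewer.camera("wrist")
np.save("T1.npy",T)
b=H+198*BX
for k in(-37,0,37): print(proj("wrist",b+k*BY,T))
print(st["tool_pos"],pose(0,A0,off=150)[0],st["force"],st["wrist_torque"],st["time_s"],st["width"])
cv2.imwrite("pics/w1.png",im)
E
```

```text
[321.226 254.2  ]
[321.256 208.84 ]
[321.289 159.192]
[463.198 329.887 148.401] [463.198 329.911 148.435] [ 0.234 -0.214  0.063] [0.424 0.038 0.031] 2.5667 40.28540041735159
```

View pics/w1.png

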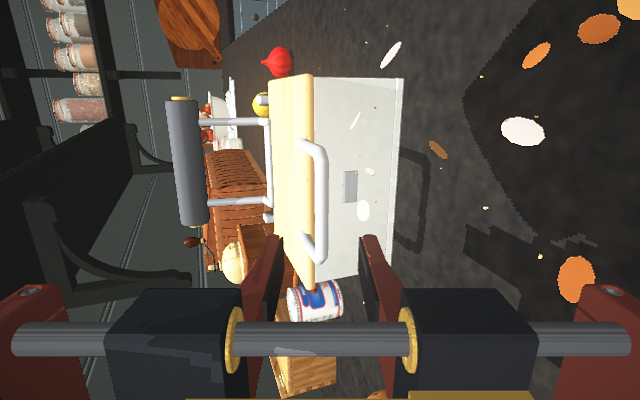

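Wrist view: bar at u≈321, v≈143–262, just where predicted (mid within ~2 mm). Grasp and begin lifting.

```bash
cat >> h.py <<'E'
def frc(th):
    st=env.read_state(); f=st["force"]-np.array([.2,-.2,.06])
    er=np.cos(th)*BX+np.sin(th)*BZ; et=-np.sin(th)*BX+np.cos(th)*BZ
    return f@et,f@er,f@BY,st["wrist_torque"]@BY,st
def step(th,r,rate):
    p,q=pose(th,A0+th,r=r); env.move_l(p,rot=q,rate=rate)
    return frc(th)
E
python3 - <<'E'
from h import *
print(env.move_l(pose(0,A0)[0],rate=120,f_stop=5)); print(frc(0)[:4])
set_gripper(5); env.hold(.2); f=frc(0); print(f[:4],f[4]["width"],f[4]["grip_force"],f[4]["time_s"])
if f[4]["width"]>7:
  r=198.
  for th in np.arange(.02,.301,.04):
    f=step(th,r,50); print(round(th,2),round(r,2),np.array(f[:4]),f[4]["time_s"],f[4]["width"])
    r+=np.clip(.1*f[1],-.4,.4)
    if max(map(abs,f[:3]))>15: break
E
```

```text
False
(np.float64(-0.5513400334242591), np.float64(0.20528251376956017), np.float64(-0.15307504945710187), np.float64(-0.4697592767134824))
(np.float64(-1.6893224445694512), np.float64(4.461136516125838), np.float64(1.7626171137545128), np.float64(-0.8888334366136894)) 9.158959655208891 30.000434517860413 4.3
0.02 198.0 [-1.17   4.984  1.221 -0.954] 4.55 9.21541744223035
0.06 198.4 [-1.338  2.661  0.062 -0.767] 4.9083 9.169609549457743
0.1 198.67 [-2.044 -0.851 -0.033 -0.54 ] 5.2667 8.965155501834086
0.14 198.58 [-1.666 -3.165 -0.735 -0.406] 5.625 9.403112203324238
0.18 198.26 [-1.65  -1.677 -0.697 -0.476] 5.9833 9.294895566694125
0.22 198.1 [-1.182 -0.467  0.22  -0.629] 6.3417 9.181775016167842
0.26 198.05 [-1.097  2.559  1.031 -0.71 ] 6.7 9.105797753556274
0.3 198.31 [-1.534  0.114  0.003 -0.575] 7.0583 9.0052224302091
```

Run:
```python
from h import *
r=198.2
for i,th in enumerate(np.arange(.34,1.581,.04)):
    f=step(th,r,60); 
    if i%2==0: print(round(th,2),round(r,2),np.array(f[:4]),round(f[4]["time_s"],2),round(f[4]["width"],2))
    r+=np.clip(.08*f[1],-.4,.4)
    if max(map(abs,f[:3]))>15: print("big",th,f);break
for _ in range(3):
    env.hold(.1); print(np.array(frc(th)[:4]))
```

```text
0.34 198.2 [-1.191  1.785  0.155 -0.635] 7.38 9.35
0.42 198.38 [-0.624 -0.804 -1.21  -0.419] 8.03 9.06
0.5 198.19 [-0.6   -0.552 -0.587 -0.37 ] 8.68 9.05
0.58 198.04 [-0.327  0.058 -0.365 -0.421] 9.32 8.97
0.66 198.11 [-1.215  0.685  0.693 -0.378] 9.96 9.34
0.74 198.12 [-0.274 -2.016 -0.911 -0.175] 10.6 9.56
0.82 197.9 [-0.706 -1.083  0.509 -0.193] 11.24 9.21
0.9 197.82 [-0.055  1.203 -0.375 -0.174] 11.88 9.39
0.98 197.82 [-0.096 -0.127 -0.231 -0.068] 12.51 9.11
1.06 197.7 [ 0.622 -0.127 -0.241  0.004] 13.14 8.95
1.14 197.66 [ 0.478 -0.516 -0.059  0.167] 13.78 8.93
1.22 197.58 [-0.098 -1.439 -0.32   0.174] 14.41 9.08
1.3 197.46 [ 0.996 -2.383  0.427  0.243] 15.04 9.01
1.38 197.28 [-0.078  0.029  1.093  0.203] 15.68 9.4
1.46 197.35 [ 0.57  -1.284 -1.243  0.352] 16.31 9.43
1.54 197.1 [ 2.067 -1.338  0.402  0.329] 16.94 8.86
[ 1.6   -0.553  0.769  0.409]
[ 1.443 -1.348  0.104  0.365]
[1.696 0.067 0.822 0.373]
```

```bash
cat >> h.py <<'E'
def avg(th,n=3,dt=.03):
    a=[]
    for _ in range(n): env.hold(dt); a.append(frc(th)[:4])
    return np.mean(a,0)
E
python3 - <<'E'
from h import *
r=197.1; th=1.58; L=[]
while th<2.2:
    th+=.01; step(th,r,20); f=avg(th,2)
    L.append([th,r,*f]); r+=np.clip(.05*f[1],-.2,.2)
    if f[0]<.5:
        g=avg(th,5); print("check",th,f,g)
        if g[0]<.3: break
    if max(abs(f[:3]))>12: print("big");break
    if env.read_state()["time_s"]>42: print("time");break
L=np.array(L); print(L[::5] if len(L)>30 else L); print(L[-8:]); print(th,r,env.read_state()["time_s"])
E
```

```text
check 1.8400000000000003 [-1.586 -0.967  0.854  0.001] [-1.781 -0.958  1.463 -0.029]
[[  1.59  197.1     1.098  -2.356   0.755   0.37 ]
 [  1.6   196.982   1.703  -0.861   1.54    0.365]
 [  1.61  196.939   1.355  -0.018   1.159   0.362]
 [  1.62  196.938   1.395   0.993   1.171   0.328]
 [  1.63  196.988   0.971  -0.705   1.594   0.364]
 [  1.64  196.953   1.085  -0.08    1.296   0.378]
 [  1.65  196.949   1.21   -0.406   2.249   0.387]
 [  1.66  196.928   1.548  -0.211   1.88    0.389]
 [  1.67  196.918   1.244  -0.023   1.353   0.394]
 [  1.68  196.917   1.599  -0.036   2.088   0.437]
 [  1.69  196.915   1.988  -1.115   1.227   0.424]
 [  1.7   196.859   1.474  -0.484   2.4     0.383]
 [  1.71  196.835   0.971   0.485   2.007   0.384]
 [  1.72  196.859   1.488  -0.602   1.914   0.441]
 [  1.73  196.829   1.432  -0.009   1.909   0.395]
 [  1.74  196.828   1.62   -0.102   2.633   0.438]
 [  1.75  196.823   1.209   0.352   2.178   0.443]
 [  1.76  196.841   1.613  -0.507   2.075   0.445]
 [  1.77  196.816   1.862  -0.939   1.638   0.473]
 [  1.78  196.769   1.787  -0.732   1.733   0.453]
 [  1.79  196.732   1.303   0.239   1.793   0.462]
 [  1.8   196.744   0.707  -0.577   1.908   0.488]
 [  1.81  196.715   2.144   0.473   2.592   0.455]
 [  1.82  196.739   1.567  -0.301   2.475   0.492]
 [  1.83  196.724   1.747  -0.302   2.06    0.482]
 [  1.84  196.709  -1.586  -0.967   0.854   0.001]]
[[  1.77  196.816   1.862  -0.939   1.638   0.473]
 [  1.78  196.769   1.787  -0.732   1.733   0.453]
 [  1.79  196.732   1.303   0.239   1.793   0.462]
 [  1.8   196.744   0.707  -0.577   1.908   0.488]
 [  1.81  196.715   2.144   0.473   2.592   0.455]
 [  1.82  196.739   1.567  -0.301   2.475   0.492]
 [  1.83  196.724   1.747  -0.302   2.06    0.482]
 [  1.84  196.709  -1.586  -0.967   0.854   0.001]]
1.8400000000000003 196.6603016284373 26.6083
```

Run:
```python
from h import *
th,r=1.837,196.66
step(th,r,20); print(avg(th,4))
set_gripper(36); env.hold(.1); print(avg(th,2))
p,q=pose(th,A0+1.84,r=r,off=160); print(env.move_l(p,rate=120))
im=viewer.camera("scene"); t=viewer.camera("top")
cv2.imwrite("pics/s2.png",np.vstack([cv2.resize(im[140:340,220:390],None,fx=2.2,fy=2.2,interpolation=cv2.INTER_CUBIC)[:,:374],cv2.resize(t[180:250,235:405],(374,154),interpolation=cv2.INTER_CUBIC)]))
st=env.read_state(); print(st["tool_pos"],st["time_s"],st["qpos"])
from scipy.spatial.transform import Rotation as R
g=np.array([457,-230.5,0])
for z in (150,30):
  for yaw in (0,.3,-.3):
    for s in(1,-1):
      x=s*np.array([-np.cos(yaw),-np.sin(yaw),0]);zz=np.array([0,0,-1.]);q=R.from_matrix(np.c_[x,np.cross(zz,x),zz]).as_quat()
      print(z,yaw,s,env.ik(g+[0,0,z+61],q))
```

```text
[0.73  0.001 2.084 0.269]
[ 0.262 -0.039 -0.021  0.234]
False
[ 489.042 -152.408  416.339] 28.85 [-0.542  0.271  1.679  0.499  1.572 -2.264]
150 0 1 [-0.49   0.393  1.943 -0.     0.805 -2.061]
150 0 -1 [-0.49   0.393  1.943 -0.     0.805  1.08 ]
150 0.3 1 [-0.49   0.393  1.943 -0.     0.805 -2.361]
150 0.3 -1 [-0.49   0.393  1.943 -0.     0.805  0.78 ]
150 -0.3 1 [-0.49   0.393  1.943 -0.     0.805 -1.761]
150 -0.3 -1 [-0.49   0.393  1.943 -0.     0.805  1.38 ]
30 0 1 [-0.49   0.61   1.978 -0.     0.554 -2.061]
30 0 -1 [-0.49   0.61   1.978 -0.     0.554  1.08 ]
30 0.3 1 [-0.49   0.61   1.978 -0.     0.554 -2.361]
30 0.3 -1 [-0.49   0.61   1.978 -0.     0.554  0.78 ]
30 -0.3 1 [-0.49   0.61   1.978 -0.     0.554 -1.761]
30 -0.3 -1 [-0.49   0.61   1.978 -0.     0.554  1.38 ]
```

View pics/s2.png

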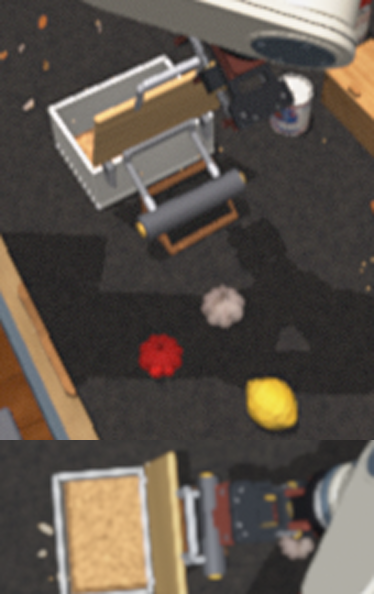

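The lid rests open by itself with its weight on the block, and the block is square and in place. Next the garlic, seen from above first.

```bash
cat >> h.py <<'E'
Q=R.from_matrix(np.c_[BX,np.cross([0,0,-1.],BX),[0,0,-1.]]).as_quat()
E
python3 - <<'E'
from h import *
g=np.array([457,-230.5,0])
for p in ([457,-230,420],[476.5,81,420],[476.5,81,96]): print(env.ik(np.array(p,float),Q))
env.reach(g+[0,0,420],Q); set_gripper(88); env.move_l(g+[0,0,230],rate=200)
env.hold(.2); T=Tw(); im=viewer.camera("wrist"); np.save("T2.npy",T)
print(proj("wrist",g+[0,0,28],T),env.read_state()["time_s"],env.read_state()["tool_pos"])
cv2.imwrite("pics/w2.png",im)
E
```

```text
[-0.49   0.13   1.749 -0.     1.262 -0.544]
[ 0.144  0.082  1.804 -0.     1.256  0.09 ]
[ 0.144  0.578  2.04  -0.     0.525  0.09 ]
[318.93  188.971] 32.6417 [ 457.313 -230.656  230.807]
```

View pics/w2.png

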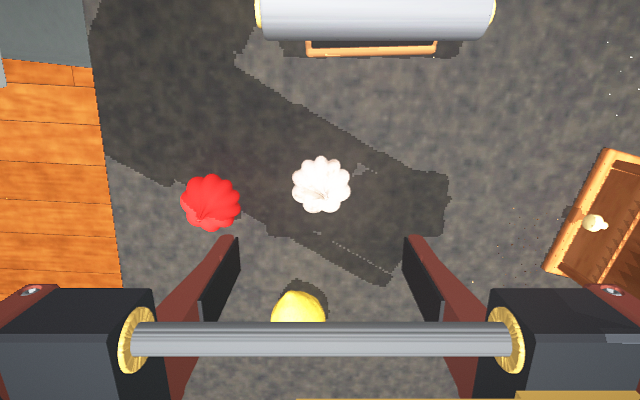

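Garlic centre is at (321,184), predicted (319,189): a small correction. Grasp and lift it.

Run:
```python
from h import *
T=np.load("T2.npy"); g=onz("wrist",321,185,28,T); g[2]=0; print(g)
env.move_l(g+[0,0,110],rot=Q,rate=200); print(env.move_l(g+[0,0,88],rate=60,f_stop=5))
set_gripper(30); st=env.read_state(); print(st["width"],st["grip_force"],st["tool_pos"],st["time_s"])
if st["width"]>40:
  env.move_l(g+[0,0,425],rate=200); st=env.read_state(); print(st["width"],st["time_s"])
  b=H+(77.5+12)*BX; p=np.array([b[0],b[1],425.])
  env.move_l(p,rate=220); env.hold(.2); st=env.read_state(); print(st["width"],st["tool_pos"],st["time_s"])
  cv2.imwrite("pics/c1.png",np.hstack([viewer.camera("scene")[100:400,180:500],viewer.camera("wrist")[:300]])[:, :800])
```

```text
[ 458.636 -226.742    0.   ]
False
50.21445781560549 30.000384589657187 [ 458.529 -226.752   88.081] 34.5833
50.322436950744205 36.4167
50.53943918478718 [476.69   80.257 425.015] 38.1667
```

View pics/c1.png

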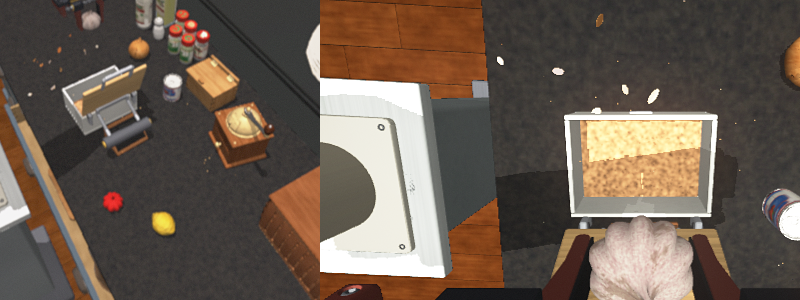

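Garlic held; the bin opening is centred at u≈321 and clear. Lower it in.

Run:
```python
from h import *
T=Tw(); print("rim y",onz("wrist",321,217,85,T)[1],onz("wrist",321,116,85,T)[1],"x",onz("wrist",247,165,85,T)[0],onz("wrist",396,165,85,T)[0])
b=H+(77.5+12)*BX; P=lambda z:np.array([b[0],b[1],z])
env.move_l(P(200),rate=200); print(env.move_l(P(106),rate=100,f_stop=8)); print(env.move_l(P(93),rate=25,f_stop=2))
st=env.read_state(); print(st["tool_pos"],st["force"],st["width"])
if st["tool_pos"][2]<104:
  set_gripper(74); env.hold(.2); print(env.move_l(P(200),rate=120)); env.move_l(P(420),rate=220)
  env.reach(np.array([430,300,380.]),Q); env.hold(.3); print(env.read_state()["time_s"])
  cv2.imwrite("pics/e1.png",np.hstack([cv2.resize(viewer.camera("scene")[140:340,220:390],None,fx=2.2,fy=2.2),cv2.resize(viewer.camera("top")[160:270,230:430],None,fx=2.1,fy=4)[:440]]))
```

```text
rim y 2.689076148121387 135.5212360162534 x 383.0632924489056 574.8890984582612
False
True
[476.557  80.853  93.776] [-0.248 -0.22   2.011] 50.2247495863554
False
45.2917
```

View pics/e1.png

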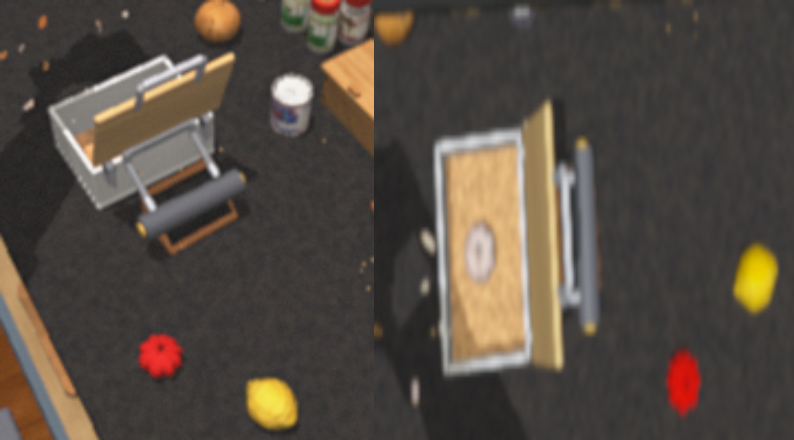

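The garlic stands inside the bin at about (480,250) in the right half, and the lid is open on the block. Everything else is where it was.

```bash
python3 -c "
from h import *
print(workorder.sign_off())"
```

```text
the job is handed in; nothing more can be done
None
```

The job is handed in at about 45 s: the lid stands open by itself with its counterweight on the rest block, the garlic is set down on the bin floor, and everything else looked unmoved in the last camera pictures.

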